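# Seat a test stick and lock the fixture clamp

## Task

In the small metal fixture lies a green metal-detector test stick, not yet fully home. With the fingertips only, push it by its free end along its channel until its other end butts against the black end stop; then push the fixture's red clamp handle over past its dead point until it snaps into lock with the rubber foot pressing on the stick. Do not pinch or lift anything, leave the red stick, the sample pot and the pen where they are, and finish clear of everything.

Things in the scene. Friction and masses are not known exactly. Their poses are not given: they have to be found in the camera images.
- fixture: Fixed clamp fixture: aluminium block, its x -83 to +35 mm, y -100 to +70 mm, 18 mm high. Origin on the worktop, under where the stick's middle belongs when home; z up. A 25 mm wide channel runs along its y axis at x = 0 on the block's top (z = 18 mm), between 8 mm thick, 6 mm high walls from y = -75 to +31 mm; its -y end is shut by a black stop, its +y end is open. The clamp stands at its -x side.
- stop_face (a point): Middle of the face of the black end stop that the stick must touch, at the fixture's y = -75 mm, 4.5 mm above the channel floor (the stop is 16 mm high). Axes as the fixture's: y points out of the face, along the channel to its open end.
- green_stick: Green test stick, loose, 22 x 150 x 9 mm (x, y, z), about 35 g; origin at the centre of its underside, axes along the fixture's. It lies in the channel 25 to 50 mm short of home, so that its tail overhangs the block's +y edge (by 5 mm when home) with free air down to the worktop below. It slides easily, with under 0.5 N of friction.
- stick_nose (a point): Middle of the green stick's -y end face (the end that goes to the stop).
- stick_tail (a point): Middle of the green stick's +y end face (the free end to push on), 4.5 mm above its underside.
- lever (a joint): Clamp lever angle, rad: 0 open (start), 1.10 locked (end of travel). It swings about the fixture's y axis; open, the red handle leans 0.50 from upright to the fixture's -x, locked 0.60 to +x: push its top to +x from the -x side. A spring drives it back to open below the dead point at 0.60, on into lock beyond it. Resists with 0.5 N m at first (6 N level at the knob), nothing at the dead point.
- lever_pivot (a point): Lever's pivot: at the fixture's x = -45, y = -40, z = 55 mm, between two steel cheeks (28 mm long, 28 mm over both, tops 72 mm above the worktop). Axes as the fixture's.
- lever_knob (a point): Centre of the 24 mm ball at the top of the red handle, 95 mm from the lever's pivot; handle grip 17 mm thick. Open it is 46 mm to the fixture's -x side of the pivot and 83 mm above it (138 mm above the worktop); locked 54 mm to the +x side and 78 mm above it (133 mm).
- clamp_foot: Black rubber foot, 18 mm round, on the lever's arm, sprung 6 mm along its axis (0.5 N per mm); origin at the centre of its lower face. Locked, it stands over the channel's middle line at the fixture's y = -40 mm and presses on the stick with about 1.5 N; open, it is raised clear.
- red_stick: Red test stick, 22 x 150 x 9 mm, lying loose beyond the fixture; bystander. Origin at the centre of its underside.
- sample_pot: Sample pot with white lid, 50 mm diameter, 66 mm high, standing loose beyond the fixture; bystander. Origin at the centre of its underside.
- red_pen: Red ball pen, 12 x 142 x 12 mm, lying loose on the robot's side of the fixture; bystander. Origin at the centre of its underside.

How it is judged:
On the way, in this order (a step that is already met when the one before it is completed fails the run):
1. the green stick is home against the end stop while the clamp is still open (y of stick_nose in the frame of stop_face below 0.003 m and value of joint lever below 0.3 rad), for 0.2 s.
2. the lever has snapped into lock with the foot on the stick (value of joint lever above 1.03 rad and contact force between clamp_foot and green_stick above 0.5 N), for 0.2 s.
At the end, for the whole second after the job is handed in: The green stick lies in its channel, at rest, its nose within 3 mm of the end stop's face and 6 mm of the face's middle, in line with the channel within 0.06 rad; the lever is locked (beyond 1.03 of 1.10 rad) and the rubber foot presses on the stick with more than 0.5 N (all of step 2 and y of stick_nose in the frame of stop_face below 0.003 m and distance between stick_nose and stop_face below 0.006 m and angle between the y axis of green_stick and the y axis of fixture, either way round below 0.06 rad and linear speed of green_stick below 0.01 m/s); the robot touches nothing.
It fails at once if the green stick is lifted (its origin more than 12 mm above its bed) (height (world z) of green_stick above 0.03 m).
It fails at once if the red stick is moved by more than 20 mm (distance of red_stick from where it was at the start of the episode above 0.02 m).
It fails at once if the sample pot is moved by more than 20 mm or tipped by more than 0.4 rad (distance of sample_pot from where it was at the start of the episode above 0.02 m or angle between sample_pot's own z axis and vertical above 0.4 rad).
It fails at once if the pen is moved by more than 20 mm (distance of red_pen from where it was at the start of the episode above 0.02 m).
It also fails if it takes over 50 s, if anything falls off the work surface, if the arm or the gripper's body presses on something with over 40 N, if the wrist force passes 120 N, or if a joint passes its speed limit or range.

## Robot

A 6-joint arm with a two-finger parallel gripper is mounted at the origin on a cart in front of the work surface, level with it; the furniture and walls round the work are solid. World frame = base frame: x ahead of the robot, y to its left, z up, the work surface at z = 0. Lengths are in m, angles in rad, forces in N, time in s.
With the tool pointing down it reaches from about 0.35 to 0.875 m from the base axis. Payload 4.2 kg.
Tool frame: the origin (TCP) lies on the centre line of the jaws, within the pads' length; the fingertips stand 11 mm ahead of it and the grasp point (between the pads) lies 8 mm behind it; z points along the fingers, y is the direction in which the jaws open and shut (so a half turn about z gives the same grasp; the last joint's range is limited). The gripper opens to 87 mm and grips with 3 to 60 N. Pads are 19 mm wide; open, the fingers measure 117 mm over their backs; the gripper's body (75 mm by 190 mm) begins 51 mm behind the grasp point.
Start: joints at [-1.023, 0.385, 0.008, 0, -1.194, -0.259], TCP at [0.178, -0.599, 0.234] pointing down, gripper open.
Joint ranges: [-3.14, 3.14], [-1.21, 2.06], [-1.07, 1.41], [-3.16, 2.05], [-2.99, -0.16], [-3.1, 3.1]. Speed limits (rad/s): [2.79, 2.79, 3.14, 3.14, 3.14, 3.14].

## Interface

Orientations are given as a unit quaternion [w, x, y, z].
In Python, from rig import bot, camera, job, finder gives the robot as it stands. The module is installed in compiled form; this text tells all that it offers.
- The arm moves only by the tool servo_tool, never from a script. Its argument "commands" is a list of rows, each an object of numbers: "claw": the opening, from 0 (shut) to 1 (fully open); "x", "y", "z": the shift along the tool's x, y, z in m; "turn": the turn about the tool's z in degrees. In form: [{"claw": .., "x": .., "y": .., "z": .., "turn": ..}, ...]. A call has 1 to 5 rows; each row shifts and turns the pose as measured when the row begins, along the tool's axes as they then stand; what a row does not reach is not made up. A row lasts 1/10 s, in which the tool goes at most 50 mm and 8.59 degrees, less where a joint would pass 70% of its speed; a pose out of reach is approached as far as the arm can. A call with a gripper value outside its range is refused whole. The fingers move at their own pace and stop on an object; the grip force is fixed at half the most. Time passes only in rows, so rows that do not move let the fingers close. It gives the time, the measured TCP pose, the force and the opening at its end, in the units of the state.
- bot.observe(): the state, without advancing time (a new reading comes with each control period).
- camera(name): name is "side" or "top" or "wrist"; returns a dict with "frame" (480x640x3 uint8, red, green, blue), "fov_y" (degrees; the focal length in pixels is half the picture's height over the tangent of half this angle, whatever the lens; pixels are square), "cx", "cy" (the principal point, pixels), "k1" (the pictures are not rectified: a ray, as slopes to the right and down, at radius r is drawn at 1 + k1 r^2 times it, then the intrinsics apply), "R" (3x3) and "t" (3): a world point X has camera coordinates R X + t. Camera axes: x right, y down, z forward; pixel columns grow to the right and rows downward; lengths in m; the calibration is good to about 2 mm. A picture is of the moment at which its call begins. There is no depth.
- job.finish_job(): hands the job in, once; it reports no verdict.
Trained networks look in a picture, given as the dict that the camera call returned (one of the last four; its "shot" number tells which), for a name from the list of things; names that differ only in an ending like _2 or _b are one class to them, and where a whole thing is asked for, a point or a joint stands for the part that bears it (a point fixed in the world has none). Each returns a list of dicts, best first, with "score" (0 to 1); they miss things now and then, are a little off and sometimes report something else, mostly with a low value. They report only what shows in the picture. A call takes as long as a camera call.
- finder.silhouettes(picture, query): "mask" (480x640 bool, what is visible of it) and "box" ([left, top, right, bottom] in pixels, round what is visible of it).
- finder.mark_of(picture, query): "centre" ([column, row] in pixels: a listed point, or the origin of a listed thing).
The state is a dict: "time": time; "joints": joint angles; "qd": joint speeds; "effort": joint torques, N m; "tool_pos": TCP position; "eef_rot": TCP orientation; "contact_force": force on the tool from outside, world axes, zero at the start; "wrist_torque": the same for the moment, N m; "grip_width": opening from 0.0 (shut) to 1.0 (fully open).
Only numpy, scipy, OpenCV 4.12 (cv2) and the standard library are available. Lean on these libraries where they do the work, as an engineer would, in place of code of your own. Each camera call takes 0.05 s, during which the arm holds its last target.

## Working session

There is one attempt and no reset: what is moved stays moved. The work goes in short steps, Python scripts to look and compute and a tool call to move; the robot and the scene stay as the last step left them, time stands still between calls to the robot, and variables do not carry over. Pictures are saved under pics/ and viewed, and the job is handed in when it is done.

Besides the shell and the picture viewer there is one more tool, called as name(argument=value, ...), one argument or row to a line, values as JSON. servo_tool: Moves the arm, as the interface text tells. Its arguments: {"type":"object","properties":{"commands":{"type":"array"}},"required":["commands"]}

```bash
mkdir -p pics; cat > h.py <<'E'
import numpy as np, cv2
from rig import bot, camera, job, finder
def K(p):
    f=240/np.tan(np.radians(p["fov_y"])/2); return f
def ray(p,uv):
    f=K(p); d=np.array([(uv[0]-p["cx"])/f,(uv[1]-p["cy"])/f]); s=d.copy()
    for _ in range(30): s=d/(1+p["k1"]*(s@s))
    R=np.array(p["R"]);t=np.array(p["t"]); return -R.T@t, R.T@np.array([s[0],s[1],1])
def atz(p,uv,z):
    o,d=ray(p,uv); return o+d*(z-o[2])/d[2]
def proj(p,X):
    c=np.array(p["R"])@np.array(X)+np.array(p["t"]); s=c[:2]/c[2]; s=s*(1+p["k1"]*(s@s)); return s*K(p)+np.array([p["cx"],p["cy"]])
def tri(L):
    A=np.zeros((3,3));b=np.zeros(3)
    for p,uv in L:
        o,d=ray(p,uv); d=d/np.linalg.norm(d); M=np.eye(3)-np.outer(d,d); A+=M;b+=M@o
    return np.linalg.solve(A,b)
def save(p,n): cv2.imwrite("pics/"+n+".png",cv2.cvtColor(p["frame"],cv2.COLOR_RGB2BGR))
E
python3 - <<'E'
from h import *
s=bot.observe(); print({k:np.round(v,3) for k,v in s.items()})
P={}
for n in ["side","top","wrist"]:
    p=camera(n);save(p,n+"0");P[n]=p
    print(n,p["fov_y"],np.round(-np.array(p["R"]).T@np.array(p["t"]),3))
for n in P:
  for q in ["fixture","stop_face","stick_nose","stick_tail","green_stick","lever_pivot","lever_knob","clamp_foot","red_stick","sample_pot","red_pen"]:
    try:
        r=finder.mark_of(P[n],q); print(n,q,[(np.round(a["centre"]).tolist(),round(float(a["score"]),2)) for a in r[:2]])
    except Exception as e: print(n,q,e)
E
```

```text
{'time': np.float64(0.0), 'joints': array([-1.023e+00,  3.860e-01,  7.000e-03, -1.000e-03, -1.194e+00,
       -2.590e-01]), 'qd': array([ 0.   , -0.001, -0.   ,  0.   ,  0.001,  0.   ]), 'effort': array([ 1.0000e-03, -3.9066e+01,  1.8740e+01,  4.2200e+00,  1.1000e-02,
       -0.0000e+00]), 'tool_pos': array([ 0.178, -0.599,  0.232]), 'eef_rot': array([-0.   , -0.144,  0.99 ,  0.001]), 'contact_force': array([ 0.206,  1.058, -0.642]), 'wrist_torque': array([ 0.015, -0.028, -0.056]), 'grip_width': np.float64(0.997)}
side 50.149462189330194 [0.451 0.763 0.566]
top 57.27964356879909 [0.425 0.073 0.959]
wrist 70.787118181667 [ 0.098 -0.624  0.383]
side fixture [([326.0, 333.0], 0.62), ([394.0, 259.0], 0.54)]
side stop_face [([344.0, 294.0], 0.68), ([362.0, 298.0], 0.21)]
side stick_nose [([334.0, 311.0], 0.71), ([299.0, 277.0], 0.58)]
side stick_tail [([300.0, 375.0], 0.92)]
side green_stick [([319.0, 344.0], 0.94)]
side lever_pivot [([364.0, 295.0], 0.63)]
side lever_knob [([394.0, 261.0], 0.86), ([332.0, 310.0], 0.29)]
side clamp_foot [([334.0, 280.0], 0.52)]
side red_stick [([276.0, 325.0], 0.8)]
side sample_pot [([301.0, 278.0], 0.87)]
side red_pen [([383.0, 416.0], 0.95)]
top fixture [([276.0, 284.0], 0.58), ([291.0, 272.0], 0.22)]
top stop_face [([309.0, 278.0], 0.64)]
top stick_nose [([289.0, 277.0], 0.79), ([291.0, 300.0], 0.46)]
top stick_tail [([212.0, 279.0], 0.81)]
top green_stick [([253.0, 280.0], 0.77)]
top lever_pivot [([293.0, 297.0], 0.87), ([276.0, 282.0], 0.18)]
top lever_knob [([289.0, 318.0], 0.74)]
top clamp_foot [([290.0, 272.0], 0.36)]
top red_stick [([273.0, 244.0], 0.58)]
top sample_pot [([334.0, 230.0], 0.79)]
top red_pen [([220.0, 336.0], 0.68)]
wrist fixture []
wrist stop_face []
wrist stick_nose []
wrist stick_tail []
wrist green_stick []
wrist lever_pivot []
wrist lever_knob []
wrist clamp_foot []
wrist red_stick []
wrist sample_pot []
wrist red_pen []
```

View pics/side0.png

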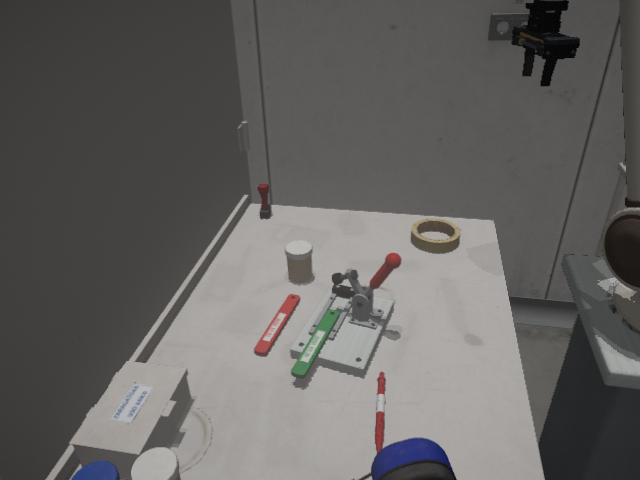

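View pics/top0.png

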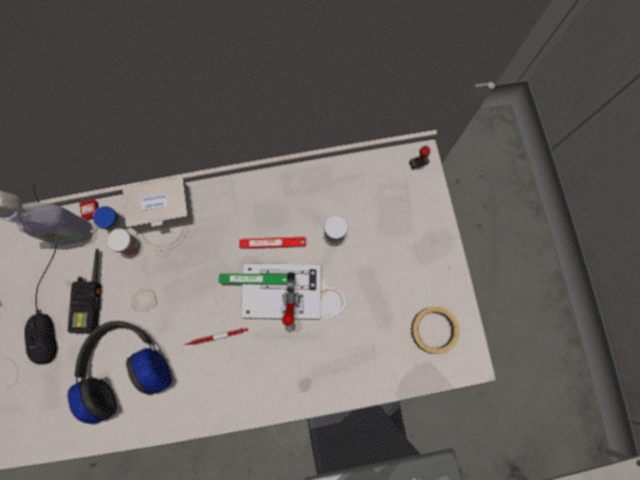

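```bash
python3 - <<'E'
from h import *
s=camera("side");t=camera("top")
P={}
for q in ["stop_face","stick_nose","stick_tail","lever_pivot","lever_knob","clamp_foot","red_stick","sample_pot","red_pen","green_stick"]:
    a=finder.mark_of(s,q);b=finder.mark_of(t,q)
    if a and b:
        a=a[0]["centre"];b=b[0]["centre"];X=tri([(s,a),(t,b)]);P[q]=X
        print(q,np.round(X,3),np.round(proj(s,X)-a,1),np.round(proj(t,X)-b,1))
for q,z in [("stick_tail",.0225),("stick_nose",.0225)]:
    print(q,atz(s,finder.mark_of(s,q)[0]["centre"],z),atz(t,finder.mark_of(t,q)[0]["centre"],z))
E
```

```text
stop_face [0.556 0.073 0.027] [-1.6 -0.3] [0.3 1.3]
stick_nose [0.568 0.118 0.025] [1.  0.2] [-0.2 -0.7]
stick_tail [0.591 0.269 0.03 ] [-0.6 -0.1] [0.1 0.4]
lever_pivot [0.516 0.116 0.055] [-1.8 -0.3] [0.3 1.4]
lever_knob [0.473 0.118 0.131] [-0.1 -0. ] [0.  0.1]
clamp_foot [0.653 0.137 0.003] [2.1 0.5] [-0.5 -1.6]
red_stick [0.653 0.138 0.002] [2.2 0.5] [-0.5 -1.6]
sample_pot [ 0.653 -0.001 -0.007] [0.5 0.1] [-0.1 -0.4]
red_pen [0.464 0.299 0.009] [-2.1 -0.4] [0.2 1.3]
green_stick [0.575 0.193 0.018] [1.4 0.3] [-0.2 -1. ]
stick_tail [0.59176796 0.26251905 0.0225    ] [0.59283772 0.27051823 0.0225    ]
stick_nose [0.57011792 0.11410683 0.0225    ] [0.56665237 0.11769385 0.0225    ]
```

The images show the green stick at about (253,280) in the top view, with its tail at (212,279). The knob is at (289,318), on the robot's side. The fixture's y axis points along world +y, yawed about -0.15 rad. I'll refine this with mask fits.

```bash
cat >> h.py <<'E'
from scipy.optimize import least_squares
def stickfit(ps,x0,free_len=True):
    # fit x,y,yaw of stick box (z .018-.027) to silhouettes via hull overlap (IoU)
    from scipy.optimize import minimize
    M=[(p,finder.silhouettes(p,"green_stick")[0]["mask"]) for p in ps]
    for p,m in M: print("mask px",m.sum())
    def cost(v):
        c,s=np.cos(v[2]),np.sin(v[2]);tot=0
        for p,m in M:
            pts=[]
            for a in(-.011,.011):
                for b in(-.075,.075):
                    for z in(.018,.027):
                        pts.append(proj(p,[v[0]+c*a-s*b,v[1]+s*a+c*b,z]))
            h=cv2.convexHull(np.float32(pts)); im=np.zeros((480*4,640*4),np.uint8)
            cv2.fillConvexPoly(im,np.int32(np.round((h+.5)*4*16)),1,shift=4)
            im=cv2.resize(im.astype(np.float32),(640,480),interpolation=cv2.INTER_AREA)
            tot+=np.abs(im-m).sum()/m.sum()
        return tot
    r=minimize(cost,x0,method="Nelder-Mead",options=dict(initial_simplex=np.array([x0,np.add(x0,[.006,0,0]),np.add(x0,[0,.008,0]),np.add(x0,[0,0,.05])]),xatol=2e-4,fatol=1e-4))
    return r.x,r.fun
E
python3 - <<'E'
from h import *
s=camera("side");t=camera("top")
for ps in ([s,t],[s],[t]):
    print(stickfit(ps,[.579,.192,-.15]))
v=t["frame"][225:345,190:350]; cv2.imwrite("pics/tc.png",cv2.cvtColor(cv2.resize(v,None,fx=4.8,fy=4.8,interpolation=cv2.INTER_CUBIC),cv2.COLOR_RGB2BGR))
v=s["frame"][235:395,280:440]; cv2.imwrite("pics/sc.png",cv2.cvtColor(cv2.resize(v,None,fx=3.7,fy=3.7,interpolation=cv2.INTER_CUBIC),cv2.COLOR_RGB2BGR))
E
```

```text
mask px 1084
mask px 709
(array([ 0.57719065,  0.1913849 , -0.19829284]), np.float64(0.26849848937487963))
mask px 1084
(array([ 0.57819139,  0.18938859, -0.18477252]), np.float64(0.13797278597785978))
mask px 709
(array([ 0.57731224,  0.19317022, -0.19965014]), np.float64(0.091237658674189))
```

View pics/tc.png

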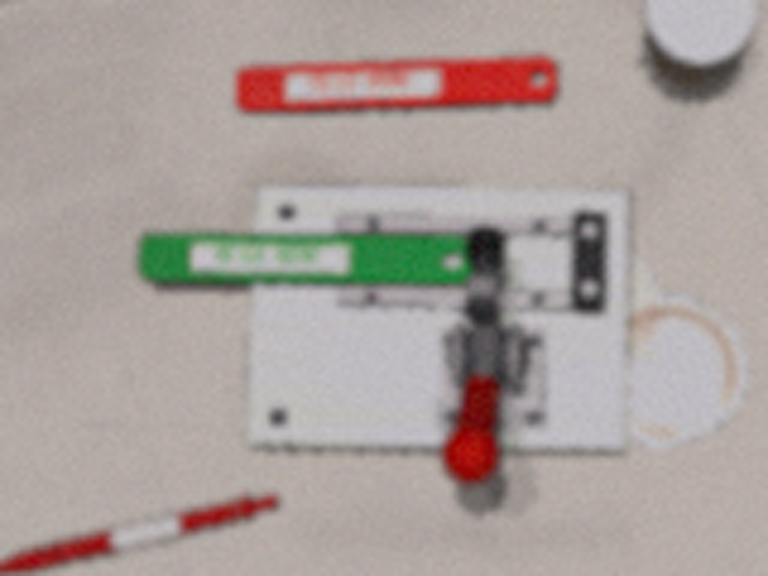

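View pics/sc.png

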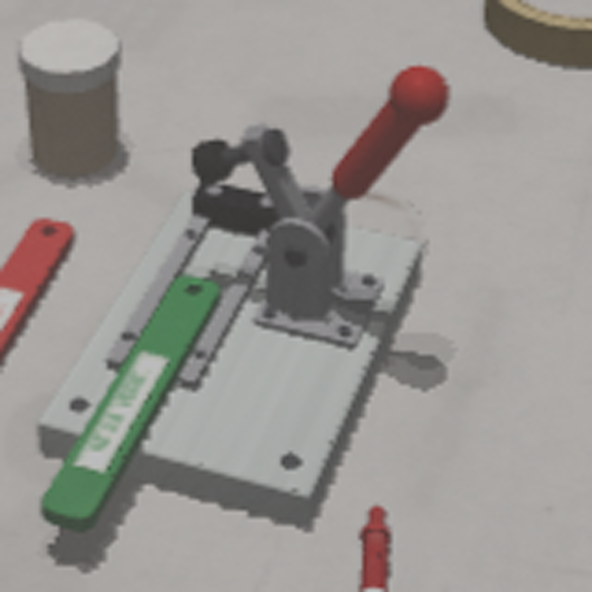

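The crops show the stick lying in the channel, its tail overhanging the left edge, and the gap to the black stop at crop pixel (588,262). I'll take the fixture pose from the block's top-face corners in the crop: (256,188), (630,188), (627,447) and (250,446).

```bash
python3 - <<'E'
from h import *
s=camera("side");t=camera("top")
loc=np.array([[35,70],[35,-100],[-83,-100],[-83,70]])/1000
uvt=np.array([[256,188],[630,188],[627,447],[250,446]])/4.8+[190-.4,225-.4]
uvs={0:np.array([42,428]),3:np.array([308,497]),2:np.array([424,243])}
W=np.array([atz(t,u,.018)[:2] for u in uvt]); print(np.round(W,4))
Ws={k:atz(s,u/3.7+[280-.4,235-.4],.018)[:2] for k,u in uvs.items()}; print({k:np.round(w,4) for k,w in Ws.items()})
def fit(L,w):
    f=lambda v:np.concatenate([[v[0]+np.cos(v[2])*a-np.sin(v[2])*b-X[0],v[1]+np.sin(v[2])*a+np.cos(v[2])*b-X[1]] for (a,b),X in zip(L,w)])
    r=least_squares(f,[.56,.14,-.15]);print(np.round(r.x,4),np.round(r.fun,4));return r.x
a=fit(loc,W); b=fit([loc[k] for k in Ws],list(Ws.values())); c=fit(list(loc)+[loc[k] for k in Ws],list(W)+list(Ws.values()))
for v in (a,b,c):
  C,S=np.cos(v[2]),np.sin(v[2])
  Rm=np.array([[C,-S,0],[S,C,0],[0,0,1]])
  o=np.array([v[0],v[1],0])
  for n,l in [("stop",[0,-.075,.0225]),("knob",[-.091,-.04,.138]),("pivot",[-.045,-.04,.055])]:
    X=o+Rm@l; print(n,np.round(X,4),np.round(proj(t,X)),np.round(proj(s,X)))
  for n,p,q in [("tail_t",t,"stick_tail"),("tail_s",s,"stick_tail"),("nose_t",t,"stick_nose")]:
    X=atz(p,finder.mark_of(p,q)[0]["centre"],.0225); X[2]=0; print(n,np.round(Rm.T@(X-o),4))
E
```

```text
[[0.6136 0.2094]
 [0.5829 0.0427]
 [0.4691 0.0651]
 [0.4994 0.2293]]
{0: array([0.6137, 0.2116]), 3: array([0.5023, 0.2316]), 2: array([0.4683, 0.0661])}
[ 0.5676  0.147  -0.1826] [ 0.0011  0.0001  0.0009 -0.0004 -0.0013 -0.0013 -0.0007  0.0017]
[ 0.5685  0.1485 -0.1865] [ 0.0022 -0.0007 -0.0024  0.0011  0.0001 -0.0004]
[ 0.568   0.1476 -0.1855] [ 0.0017  0.0006  0.001   0.0002 -0.0011 -0.0004 -0.0001  0.0025  0.0016
 -0.0016 -0.003   0.0002 -0.0003 -0.0014]
stop [0.554  0.0733 0.0225] [309. 279.] [344. 296.]
knob [0.4708 0.1242 0.138 ] [289. 319.] [394. 260.]
pivot [0.5161 0.1158 0.055 ] [292. 299.] [363. 298.]
tail_t [-0.0011  0.127   0.    ]
tail_s [0.0033 0.1119 0.    ]
nose_t [ 0.0016 -0.0366  0.    ]
stop [0.5546 0.0748 0.0225] [309. 279.] [343. 296.]
knob [0.4717 0.1261 0.138 ] [288. 319.] [393. 261.]
pivot [0.5169 0.1176 0.055 ] [291. 298.] [363. 299.]
tail_t [-0.0022  0.1253  0.    ]
tail_s [0.0022 0.1102 0.    ]
nose_t [ 0.0011 -0.0382  0.    ]
stop [0.5542 0.0739 0.0225] [309. 279.] [343. 296.]
knob [0.4712 0.1251 0.138 ] [288. 319.] [394. 261.]
pivot [0.5164 0.1166 0.055 ] [291. 299.] [363. 299.]
tail_t [-0.0017  0.1263  0.    ]
tail_s [0.0026 0.1112 0.    ]
nose_t [ 0.0014 -0.0373  0.    ]
```

```bash
cat >> h.py <<'E'
from scipy.spatial.transform import Rotation as Ro
FX=np.array([.568,.1476,0]);FY=-.184
RF=Ro.from_euler("z",FY).as_matrix()
def F(l): return FX+RF@np.array(l)
def state():
    s=bot.observe(); q=s["eef_rot"]; R=Ro.from_quat([q[1],q[2],q[3],q[0]]).as_matrix(); p=np.array(s["tool_pos"])
    print("t",round(float(s["time"]),2),"world",np.round(p,4),"fix",np.round(RF.T@(p-FX),4),"F",np.round(s["contact_force"],1),"yawY",round(float(np.degrees(np.arctan2(R[1,1],R[0,1]))),1),"grip",round(float(s["grip_width"]),2),"j6",round(float(s["joints"][5]),2),"tilt",np.round(R[:2,2],3))
    return p,R
def plan(target,yawdeg=None,n=5,step=.05):
    p,R=state(); target=np.array(target)
    for i in range(n):
        d=target-p; L=np.linalg.norm(d); d=d*min(1,step/max(L,1e-9)); l=R.T@d
        tn=0
        if yawdeg is not None:
            y=np.degrees(np.arctan2(R[1,1],R[0,1])); e=(yawdeg-y+180)%360-180; tn=-np.clip(e,-8.5,8.5)
        print(np.round(l,3).tolist(),round(float(tn),1))
        p=p+d; R=R@Ro.from_euler("z",tn,degrees=True).as_matrix()
        if L<1e-3: break
E
python3 -c "
from h import *
print(F([0,.15,.024]))
T=F([0,.15,.2]);plan(T,169.5,10)"
```

```text
[0.59544453 0.29506796 0.024     ]
t 3.95 world [ 0.178  -0.5991  0.2336] fix [-0.2468 -0.8054  0.2336] F [ 0.2 -0.2 -1. ] yawY 106.5 grip 1.0 j6 -0.26 tilt [ 0. -0.]
[-0.033, 0.037, 0.002] -8.5
[-0.038, 0.032, 0.002] -8.5
[-0.043, 0.026, 0.002] -8.5
[-0.046, 0.019, 0.002] -8.5
[-0.048, 0.012, 0.002] -8.5
[-0.05, 0.005, 0.002] -8.5
[-0.05, -0.002, 0.002] -8.5
[-0.049, -0.01, 0.002] -3.5
[-0.048, -0.013, 0.002] 0.0
[-0.048, -0.013, 0.002] -0.0
```

servo_tool(
  commands=[
    {"claw": 0, "x": -0.033, "y": 0.037, "z": 0, "turn": -8.5},
    {"claw": 0, "x": -0.038, "y": 0.032, "z": 0, "turn": -8.5},
    {"claw": 0, "x": -0.043, "y": 0.026, "z": 0, "turn": -8.5},
    {"claw": 0, "x": -0.046, "y": 0.019, "z": 0, "turn": -8.5},
    {"claw": 0, "x": -0.048, "y": 0.012, "z": 0, "turn": -8.5},
  ],
)

```text
time: 4.45
tool_pos: [0.2824, -0.374, 0.2311]
eef_rot: [-0.001, -0.497, 0.868, -0.0]
contact_force: [1.6, -0.4, 0.8]
grip_width: 0.633
```

```bash
python3 -c "
from h import *
T=F([0,.15,.2]);plan(T,169.5,10)"
```

```text
t 4.45 world [ 0.2824 -0.374   0.2311] fix [-0.1853 -0.5651  0.2311] F [ 1.6 -0.4  0.8] yawY 149.6 grip 0.63 j6 0.04 tilt [-0.001 -0.001]
[-0.05, 0.005, 0.002] -8.5
[-0.05, -0.003, 0.002] -8.5
[-0.049, -0.01, 0.002] -2.9
[-0.048, -0.013, 0.002] -0.0
[-0.048, -0.013, 0.002] -0.0
[-0.048, -0.013, 0.002] -0.0
[-0.048, -0.013, 0.002] -0.0
[-0.048, -0.013, 0.002] -0.0
[-0.048, -0.013, 0.002] -0.0
[-0.048, -0.013, 0.002] -0.0
```

servo_tool(
  commands=[
    {"claw": 0, "x": -0.05, "y": 0.005, "z": 0, "turn": -8.5},
    {"claw": 0, "x": -0.05, "y": -0.003, "z": 0, "turn": -8.5},
    {"claw": 0, "x": -0.049, "y": -0.01, "z": 0, "turn": -2.9},
    {"claw": 0, "x": -0.048, "y": -0.013, "z": 0, "turn": 0},
    {"claw": 0, "x": -0.048, "y": -0.013, "z": 0, "turn": 0},
  ],
)

```text
time: 4.95
tool_pos: [0.3868, -0.1466, 0.233]
eef_rot: [0.001, -0.643, 0.766, -0.003]
contact_force: [1.5, -0.7, 0.4]
grip_width: 0.174
```

servo_tool(
  commands=[
    {"claw": 0, "x": -0.048, "y": -0.013, "z": 0, "turn": 0},
    {"claw": 0, "x": -0.048, "y": -0.013, "z": 0, "turn": 0},
    {"claw": 0, "x": -0.048, "y": -0.013, "z": 0, "turn": 0},
    {"claw": 0, "x": -0.048, "y": -0.013, "z": 0, "turn": 0},
    {"claw": 0, "x": -0.048, "y": -0.013, "z": 0, "turn": 0},
  ],
)

```text
time: 5.45
tool_pos: [0.4908, 0.081, 0.2362]
eef_rot: [0.004, -0.644, 0.765, -0.005]
contact_force: [0.4, -1.0, 0.0]
grip_width: 0.006
```

```bash
python3 -c "
from h import *
T=F([0,.15,.2]);plan(T,169.5,10)"
```

```text
t 5.45 world [0.4908 0.081  0.2362] fix [-0.0637 -0.0796  0.2362] F [ 0.4 -1.   0. ] yawY 170.2 grip 0.01 j6 -0.67 tilt [ 0.013 -0.001]
[-0.047, -0.014, 0.008] 0.7
[-0.048, -0.013, 0.008] -0.0
[-0.048, -0.013, 0.008] 0.0
[-0.048, -0.013, 0.008] -0.0
[-0.039, -0.011, 0.006] -0.0
[0.0, 0.0, 0.0] -0.0
```

servo_tool(
  commands=[
    {"claw": 0, "x": -0.047, "y": -0.014, "z": 0, "turn": 0.7},
    {"claw": 0, "x": -0.048, "y": -0.013, "z": 0, "turn": 0},
    {"claw": 0, "x": -0.048, "y": -0.013, "z": 0, "turn": 0},
    {"claw": 0, "x": -0.048, "y": -0.013, "z": 0, "turn": 0},
    {"claw": 0, "x": -0.045, "y": -0.012, "z": 0.02, "turn": 0},
  ],
)

```text
time: 5.95
tool_pos: [0.5977, 0.3047, 0.2225]
eef_rot: [0.009, -0.641, 0.768, -0.006]
contact_force: [1.6, 0.3, 0.9]
grip_width: 0.004
```

```bash
python3 -c "
from h import *
plan(F([0,.152,.1]),169.5,10)"
```

```text
t 5.95 world [0.5977 0.3047 0.2225] fix [0.0005 0.1599 0.2225] F [1.6 0.3 0.9] yawY 169.7 grip 0.0 j6 -0.9 tilt [0.021 0.003]
[0.004, 0.001, 0.05] 0.2
[0.004, 0.001, 0.05] -0.0
[0.002, 0.001, 0.023] 0.0
[0.0, 0.0, 0.0] -0.0
```

servo_tool(
  commands=[
    {"claw": 0, "x": 0.002, "y": 0, "z": 0.05, "turn": 0},
    {"claw": 0, "x": 0, "y": 0, "z": 0.05, "turn": 0},
    {"claw": 0, "x": 0, "y": 0, "z": 0.045, "turn": 0},
    {"claw": 0, "x": 0, "y": 0, "z": 0.02, "turn": 0},
    {"claw": 0, "x": 0, "y": 0, "z": 0, "turn": 0},
  ],
)

```text
time: 6.45
tool_pos: [0.6034, 0.3111, 0.0483]
eef_rot: [0.01, -0.643, 0.766, -0.006]
contact_force: [-0.4, 0.1, -0.6]
grip_width: 0.01
```

```bash
python3 -c "
from h import *
plan(F([0,.15,.025]),169.5,4)
p=camera('side');v=p['frame'][150:450,200:500]; cv2.imwrite('pics/s1.png',cv2.cvtColor(cv2.resize(v,None,fx=2,fy=2),cv2.COLOR_RGB2BGR))
p=camera('top');v=p['frame'][200:350,140:340]; cv2.imwrite('pics/t1.png',cv2.cvtColor(cv2.resize(v,None,fx=4,fy=4),cv2.COLOR_RGB2BGR))"
```

```text
t 6.45 world [0.6034 0.3111 0.0483] fix [0.0049 0.1672 0.0483] F [-0.4  0.1 -0.6] yawY 170.0 grip 0.01 j6 -0.9 tilt [0.022 0.004]
[0.017, 0.006, 0.023] 0.5
[0.0, 0.0, 0.0] -0.0
```

View pics/s1.png

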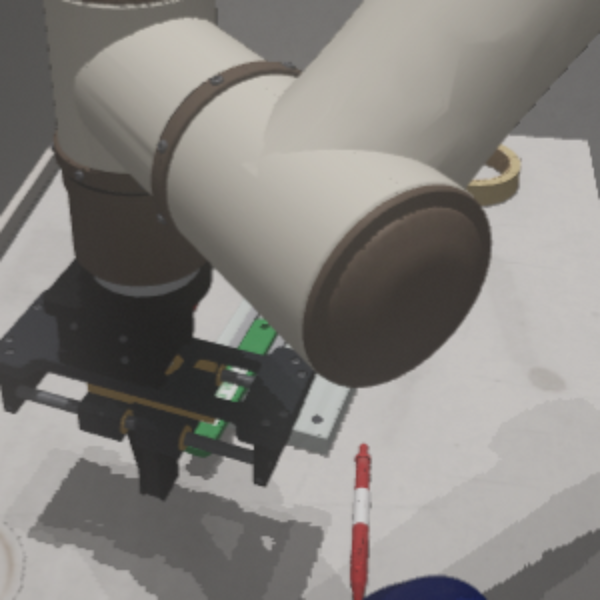

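View pics/t1.png

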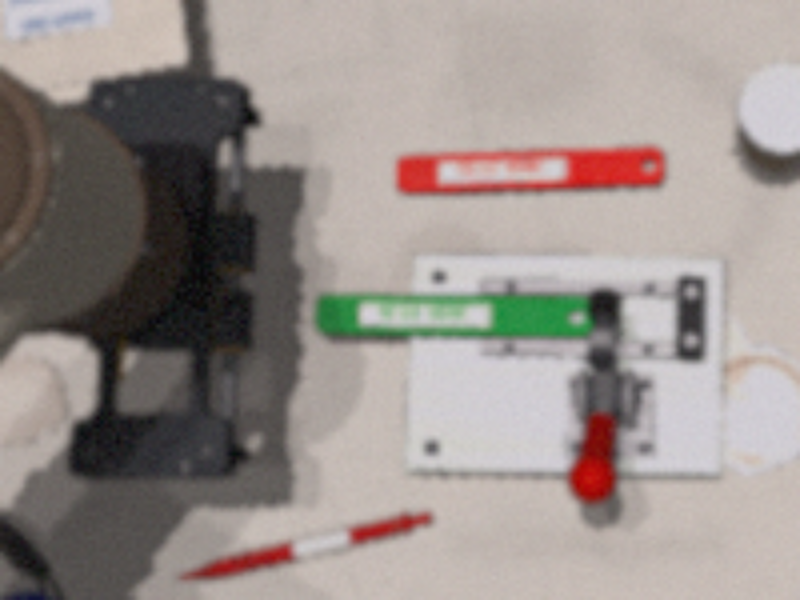

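servo_tool(
  commands=[
    {"claw": 0, "x": 0, "y": 0.005, "z": 0.02, "turn": 0.5},
    {"claw": 0, "x": 0, "y": 0, "z": 0.003, "turn": 0},
    {"claw": 0, "x": 0.005, "y": 0, "z": 0, "turn": 0},
    {"claw": 0, "x": 0, "y": 0, "z": 0, "turn": 0},
  ],
)

```text
time: 6.95
tool_pos: [0.6051, 0.3113, 0.0383]
eef_rot: [0.021, -0.64, 0.768, -0.007]
contact_force: [-0.1, 0.2, -0.0]
grip_width: 0.007
```

```bash
python3 -c "
from h import *
state()"
```

```text
t 6.95 world [0.6051 0.3113 0.0383] fix [0.0065 0.1678 0.0383] F [-0.1  0.2 -0. ] yawY 169.6 grip 0.01 j6 -0.91 tilt [0.041 0.017]
```

```bash
python3 -c "
from h import *
state();s=bot.observe();print(np.round(s['joints'],3),np.round(s['qd'],3),np.round(s['effort'],1))"
```

```text
t 6.95 world [0.6051 0.3113 0.0383] fix [0.0065 0.1678 0.0383] F [-0.1  0.2 -0. ] yawY 169.6 grip 0.01 j6 -0.91 tilt [0.041 0.017]
[ 0.719  0.634 -0.107  0.021 -0.788 -0.914] [ 0.004 -0.017  0.038  0.016  0.003  0.002] [  0.1 -46.8  15.    3.4   0.1   0. ]
```

servo_tool(
  commands=[
    {"claw": 0, "x": 0, "y": 0.005, "z": 0, "turn": 0},
  ],
)

```text
time: 7.05
tool_pos: [0.6015, 0.3126, 0.0401]
eef_rot: [0.023, -0.64, 0.768, -0.007]
contact_force: [0.3, -0.5, 0.3]
grip_width: 0.005
```

```bash
python3 -c "
from h import *
state();s=bot.observe();print(np.round(s['joints'],3),np.round(s['qd'],3),np.round(s['effort'],1))"
```

```text
t 7.05 world [0.6015 0.3126 0.0401] fix [0.0027 0.1683 0.0401] F [ 0.3 -0.5  0.3] yawY 169.6 grip 0.0 j6 -0.92 tilt [0.044 0.019]
[ 0.724  0.627 -0.117  0.022 -0.782 -0.92 ] [ 0.062 -0.077 -0.126  0.     0.053 -0.067] [ -0.4 -46.   15.    3.3  -0.    0.1]
```

servo_tool(
  commands=[
    {"claw": 0, "x": 0, "y": 0.003, "z": 0.022, "turn": 0},
  ],
)

```text
time: 7.15
tool_pos: [0.6018, 0.3154, 0.0225]
eef_rot: [0.028, -0.64, 0.768, -0.007]
contact_force: [0.1, 0.1, -0.2]
grip_width: 0.007
```

```bash
python3 -c "
from h import *
state()
p=camera('side');state();p=camera('side');state()"
```

```text
t 7.15 world [0.6018 0.3154 0.0225] fix [0.0025 0.1712 0.0225] F [ 0.1  0.1 -0.2] yawY 169.6 grip 0.01 j6 -0.93 tilt [0.052 0.024]
t 7.2 world [0.5985 0.3134 0.0167] fix [-0.0003  0.1686  0.0167] F [-1.5 -1.3 -2.8] yawY 169.6 grip 0.0 j6 -0.93 tilt [0.044 0.019]
t 7.25 world [0.5979 0.3127 0.0167] fix [-0.0008  0.1678  0.0167] F [-1.8 -0.9 -0.9] yawY 169.6 grip 0.01 j6 -0.93 tilt [0.041 0.017]
```

servo_tool(
  commands=[
    {"claw": 0, "x": 0.025, "y": 0, "z": -0.005, "turn": 0},
    {"claw": 0, "x": 0.02, "y": 0, "z": -0.003, "turn": 0},
  ],
)

```text
time: 7.45
tool_pos: [0.5897, 0.2697, 0.0244]
eef_rot: [0.022, -0.642, 0.767, -0.007]
contact_force: [-0.1, -0.8, 0.3]
grip_width: 0.006
```

```bash
python3 -c "
from h import *
state()
p=camera('top');state()
print(stickfit([p],[.577,.192,-.184]))
v=p['frame'][200:350,140:340]; cv2.imwrite('pics/t2.png',cv2.cvtColor(cv2.resize(v,None,fx=4,fy=4),cv2.COLOR_RGB2BGR))"
```

```text
t 7.45 world [0.5897 0.2697 0.0244] fix [-0.001   0.124   0.0244] F [-0.1 -0.8  0.3] yawY 169.8 grip 0.01 j6 -0.88 tilt [0.043 0.017]
t 7.5 world [0.589  0.2669 0.0248] fix [-0.0012  0.1212  0.0248] F [-1.8 -2.7 -0.3] yawY 169.7 grip 0.01 j6 -0.88 tilt [0.041 0.017]
mask px 555
(array([ 0.57857207,  0.19227198, -0.18199193]), np.float64(0.3795045045045045))
```

View pics/t2.png

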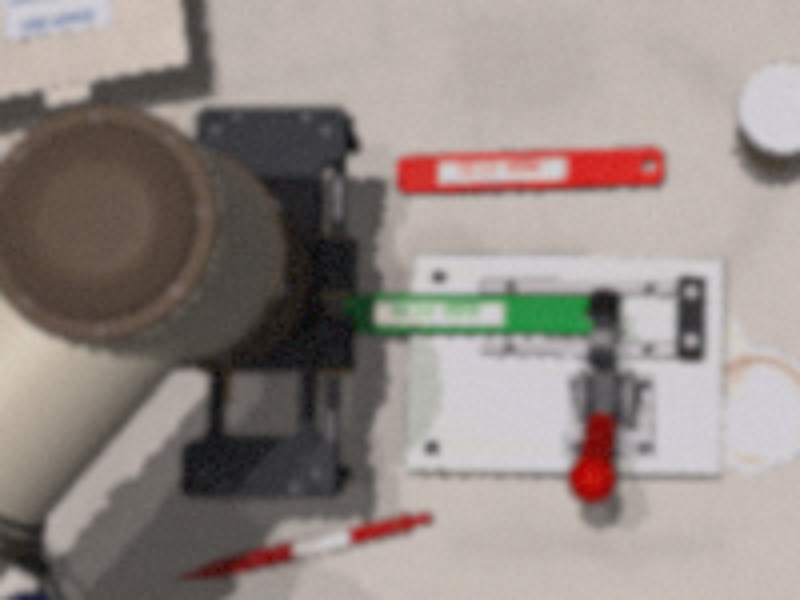

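servo_tool(
  commands=[
    {"claw": 0, "x": 0.012, "y": -0.001, "z": -0.0005, "turn": 0},
    {"claw": 0, "x": 0.012, "y": 0, "z": 0, "turn": 0},
  ],
)

```text
time: 7.75
tool_pos: [0.5876, 0.2446, 0.0264]
eef_rot: [0.024, -0.641, 0.767, -0.007]
contact_force: [-0.8, -0.1, -0.9]
grip_width: 0.009
```

```bash
python3 -c "
from h import *
state()
p=camera('top');state()
v=p['frame'][200:350,140:340]; cv2.imwrite('pics/t3.png',cv2.cvtColor(cv2.resize(v,None,fx=4,fy=4),cv2.COLOR_RGB2BGR))"
```

```text
t 7.75 world [0.5876 0.2446 0.0264] fix [0.0015 0.0989 0.0264] F [-0.8 -0.1 -0.9] yawY 169.7 grip 0.01 j6 -0.85 tilt [0.046 0.019]
t 7.8 world [0.5867 0.2427 0.0261] fix [0.001  0.0969 0.0261] F [-1.2 -1.3 -0.3] yawY 169.6 grip 0.0 j6 -0.85 tilt [0.044 0.018]
```

View pics/t3.png

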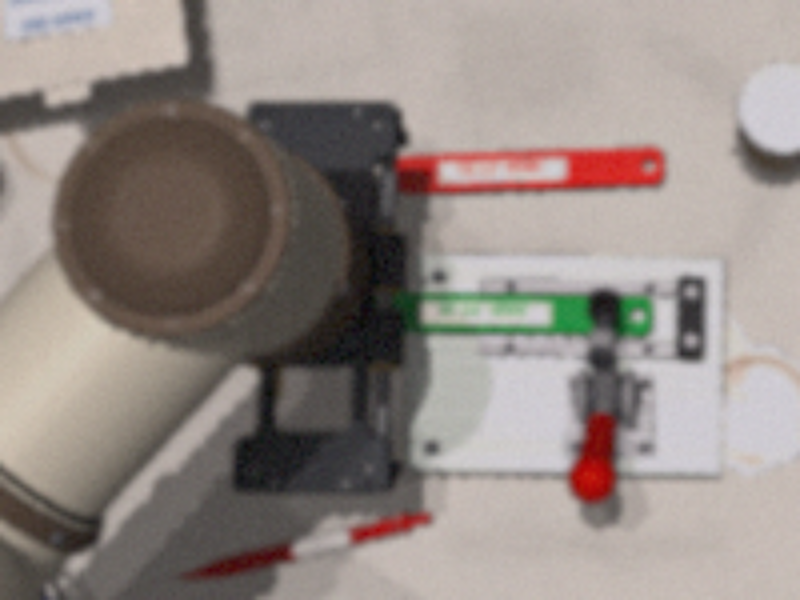

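The nose is at crop pixel (652,316) and the stop face at about x=677, so roughly 13 mm remain.

servo_tool(
  commands=[
    {"claw": 0, "x": 0.01, "y": 0, "z": 0.003, "turn": 0},
  ],
)

```text
time: 7.9
tool_pos: [0.5859, 0.2332, 0.0235]
eef_rot: [0.024, -0.641, 0.767, -0.007]
contact_force: [0.1, 0.5, -0.1]
grip_width: -0.001
```

```bash
python3 -c "
from h import *
state()
p=camera('top');state()
v=p['frame'][200:350,140:340]; cv2.imwrite('pics/t4.png',cv2.cvtColor(cv2.resize(v,None,fx=4,fy=4),cv2.COLOR_RGB2BGR))"
```

```text
t 7.9 world [0.5859 0.2332 0.0235] fix [0.0019 0.0874 0.0235] F [ 0.1  0.5 -0.1] yawY 169.7 grip -0.0 j6 -0.83 tilt [0.046 0.02 ]
t 7.95 world [0.5857 0.2322 0.0232] fix [0.0019 0.0864 0.0232] F [-0.1 -0.1  0.6] yawY 169.6 grip 0.01 j6 -0.83 tilt [0.047 0.021]
```

View pics/t4.png

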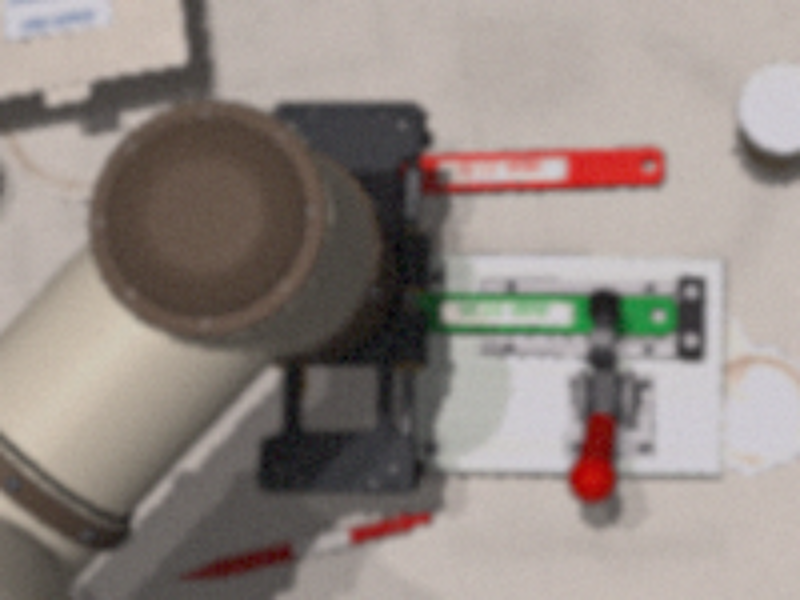

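The nose now looks almost against the stop, at crop x≈677. I'll press on gently until a force shows.

servo_tool(
  commands=[
    {"claw": 0, "x": 0.003, "y": 0, "z": 0, "turn": 0},
    {"claw": 0, "x": 0.003, "y": 0, "z": 0, "turn": 0},
  ],
)

```text
time: 8.15
tool_pos: [0.5859, 0.2318, 0.0234]
eef_rot: [0.03, -0.639, 0.768, -0.005]
contact_force: [-3.4, 10.7, -0.8]
grip_width: 0.005
```

```bash
python3 -c "
from h import *
state()
p=camera('top');state()
v=p['frame'][200:350,140:340]; cv2.imwrite('pics/t5.png',cv2.cvtColor(cv2.resize(v,None,fx=4,fy=4),cv2.COLOR_RGB2BGR))"
```

```text
t 8.15 world [0.5859 0.2318 0.0234] fix [0.0022 0.086  0.0234] F [-3.4 10.7 -0.8] yawY 169.5 grip 0.0 j6 -0.83 tilt [0.053 0.031]
t 8.2 world [0.5859 0.2318 0.0234] fix [0.0022 0.0861 0.0234] F [-1.2  9.7 -1.3] yawY 169.5 grip 0.01 j6 -0.83 tilt [0.053 0.031]
```

View pics/t5.png

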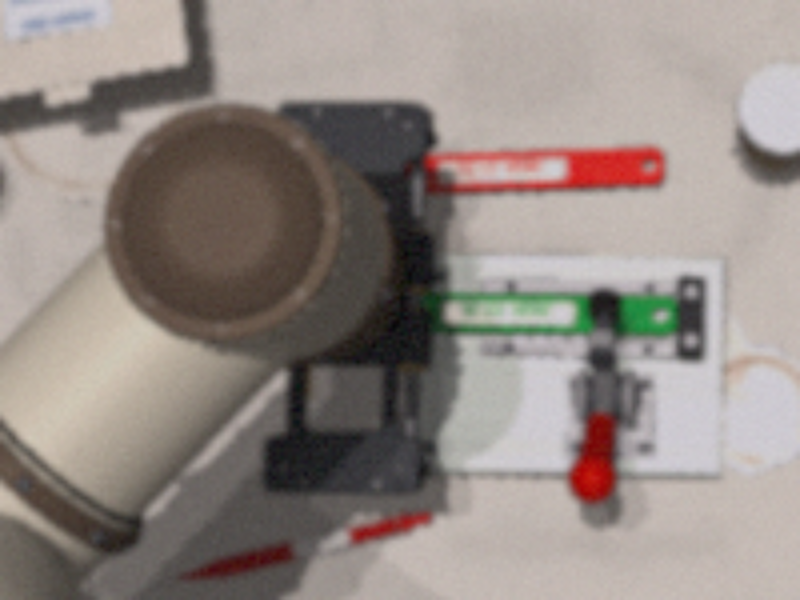

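The force reads 10 N and the nose is on the stop at (677,316). That is the expected end position, with the TCP at fixture y=86 mm. Next I'll back off along the channel and rise.

servo_tool(
  commands=[
    {"claw": 0, "x": -0.025, "y": 0, "z": 0, "turn": 0},
    {"claw": 0, "x": -0.015, "y": 0, "z": -0.04, "turn": 0},
    {"claw": 0, "x": 0, "y": 0, "z": -0.05, "turn": 0},
    {"claw": 0, "x": 0, "y": 0, "z": -0.05, "turn": 0},
    {"claw": 0, "x": 0, "y": 0, "z": -0.045, "turn": 0},
  ],
)

```text
time: 8.7
tool_pos: [0.5787, 0.2647, 0.2035]
eef_rot: [0.017, -0.64, 0.768, -0.004]
contact_force: [0.5, 1.2, -0.5]
grip_width: 0.005
```

```bash
python3 -c "
from h import *
plan(F([-.16,-.04,.2]),169.5,7)"
```

```text
t 8.7 world [0.5787 0.2647 0.2035] fix [-0.0109  0.117   0.2035] F [ 0.5  1.2 -0.5] yawY 169.6 grip 0.0 j6 -0.87 tilt [0.031 0.015]
[0.036, 0.034, -0.001] 0.1
[0.036, 0.034, -0.001] -0.0
[0.036, 0.034, -0.001] 0.0
[0.036, 0.034, -0.001] -0.0
[0.012, 0.011, -0.0] -0.0
[0.0, 0.0, 0.0] -0.0
```

servo_tool(
  commands=[
    {"claw": 0, "x": 0.026, "y": 0.042, "z": -0.01, "turn": 0},
    {"claw": 0, "x": 0.026, "y": 0.042, "z": -0.005, "turn": 0},
    {"claw": 0, "x": 0.036, "y": 0.034, "z": 0, "turn": 0},
    {"claw": 0, "x": 0.036, "y": 0.032, "z": 0, "turn": 0},
    {"claw": 0, "x": 0.03, "y": 0.01, "z": 0, "turn": 0},
  ],
)

```text
time: 9.2
tool_pos: [0.3934, 0.1422, 0.2151]
eef_rot: [0.024, -0.641, 0.767, -0.005]
contact_force: [0.6, -0.1, -0.2]
grip_width: 0.009
```

```bash
python3 -c "
from h import *
t=camera('top');s=camera('side')
plan(F([-.15,-.04,.13]),169.5,7)
v=t['frame'][200:350,190:390]; cv2.imwrite('pics/t6.png',cv2.cvtColor(cv2.resize(v,None,fx=4,fy=4),cv2.COLOR_RGB2BGR))
v=s['frame'][150:400,250:550]; cv2.imwrite('pics/s6.png',cv2.cvtColor(cv2.resize(v,None,fx=2.4,fy=2.4),cv2.COLOR_RGB2BGR))
"
```

```text
t 9.3 world [0.3936 0.1411 0.2152] fix [-0.1703 -0.0383  0.2152] F [0.3 0.5 0.2] yawY 169.6 grip 0.0 j6 -0.94 tilt [0.044 0.023]
[0.002, -0.01, 0.049] 0.1
[0.002, -0.007, 0.037] -0.0
[0.0, 0.0, 0.0] 0.0
```

View pics/t6.png

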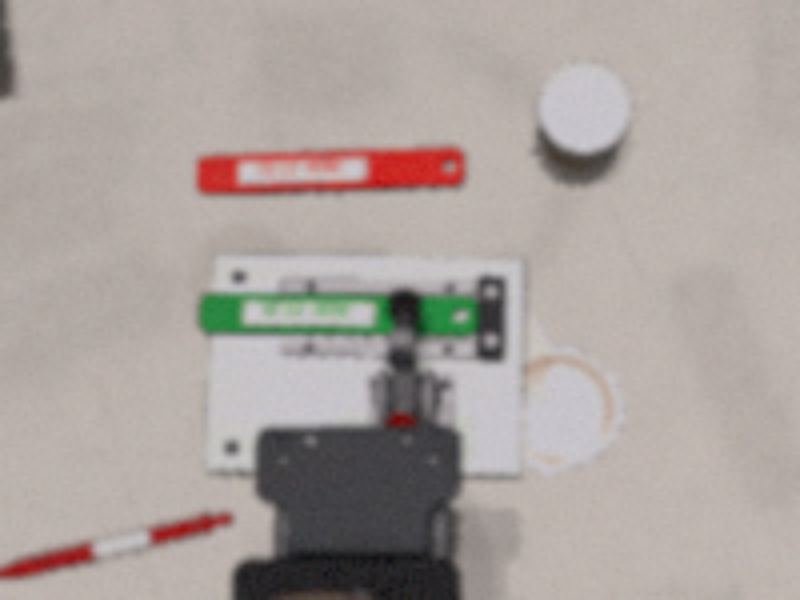

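View pics/s6.png

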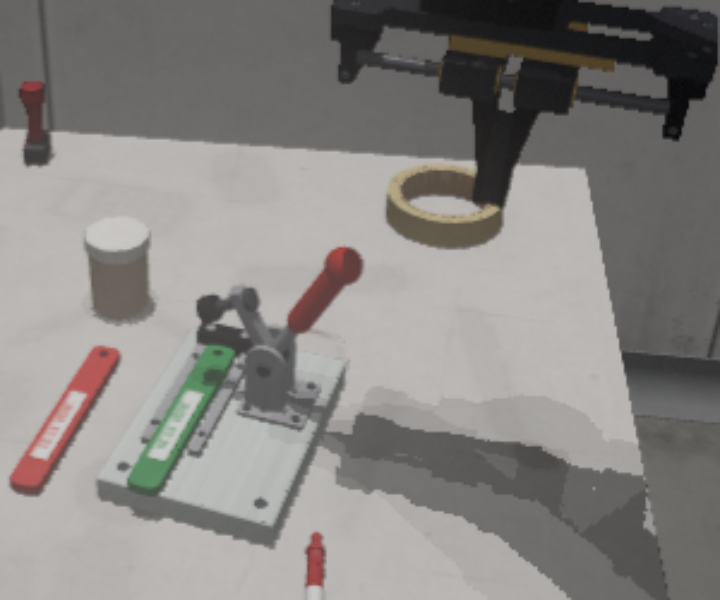

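The stick's nose touches the stop at (478,313), and the clamp is still open. The fingers are on the robot's side of the knob, so I'll descend beside it.

servo_tool(
  commands=[
    {"claw": 0, "x": 0.002, "y": 0, "z": 0.045, "turn": 0},
    {"claw": 0, "x": 0, "y": -0.005, "z": 0.04, "turn": 0},
  ],
)

```text
time: 9.5
tool_pos: [0.4061, 0.143, 0.1349]
eef_rot: [0.033, -0.641, 0.767, -0.006]
contact_force: [0.5, 0.8, -0.6]
grip_width: 0.005
```

```bash
python3 -c "
from h import *
s=camera('side')
plan(F([-.12,-.04,.136]),169.5,3)
v=s['frame'][150:400,250:550]; cv2.imwrite('pics/s7.png',cv2.cvtColor(cv2.resize(v,None,fx=2.4,fy=2.4),cv2.COLOR_RGB2BGR))
"
```

```text
t 9.55 world [0.4045 0.1416 0.1294] fix [-0.1596 -0.0358  0.1294] F [-0.4  0.2 -3.6] yawY 169.6 grip 0.01 j6 -0.92 tilt [0.05  0.027]
[0.004, -0.04, -0.005] 0.1
[0.0, 0.0, 0.0] -0.0
```

View pics/s7.png

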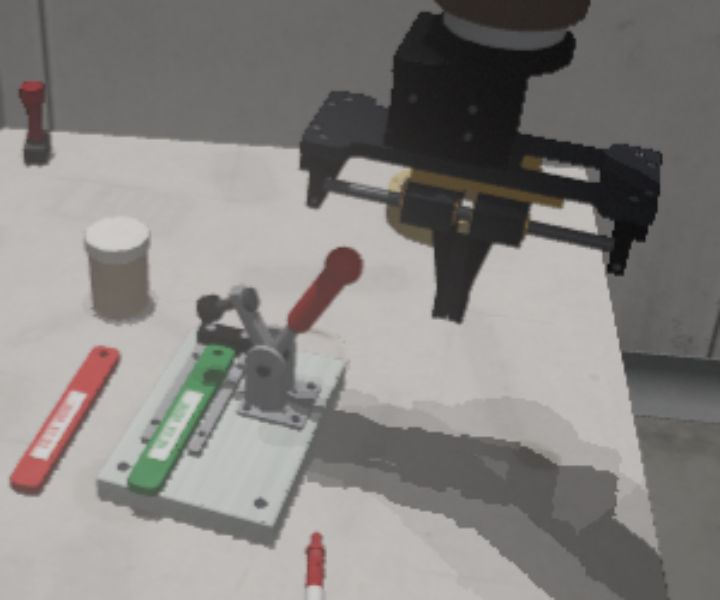

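servo_tool(
  commands=[
    {"claw": 0, "x": 0.003, "y": -0.025, "z": -0.003, "turn": 0},
    {"claw": 0, "x": 0, "y": -0.015, "z": -0.002, "turn": 0},
    {"claw": 0, "x": 0, "y": -0.015, "z": 0, "turn": 0},
  ],
)

```text
time: 9.85
tool_pos: [0.4566, 0.1274, 0.1346]
eef_rot: [0.021, -0.641, 0.767, -0.005]
contact_force: [-10.8, 3.0, 6.6]
grip_width: 0.003
```

```bash
python3 -c "
from h import *
s=camera('side')
state()
v=s['frame'][150:400,250:550]; cv2.imwrite('pics/s8.png',cv2.cvtColor(cv2.resize(v,None,fx=2.4,fy=2.4),cv2.COLOR_RGB2BGR))
"
```

```text
t 9.9 world [0.458  0.1273 0.1345] fix [-0.1044 -0.0401  0.1345] F [-2.8 -0.5 -0.7] yawY 169.7 grip 0.0 j6 -0.8 tilt [0.038 0.018]
```

View pics/s8.png

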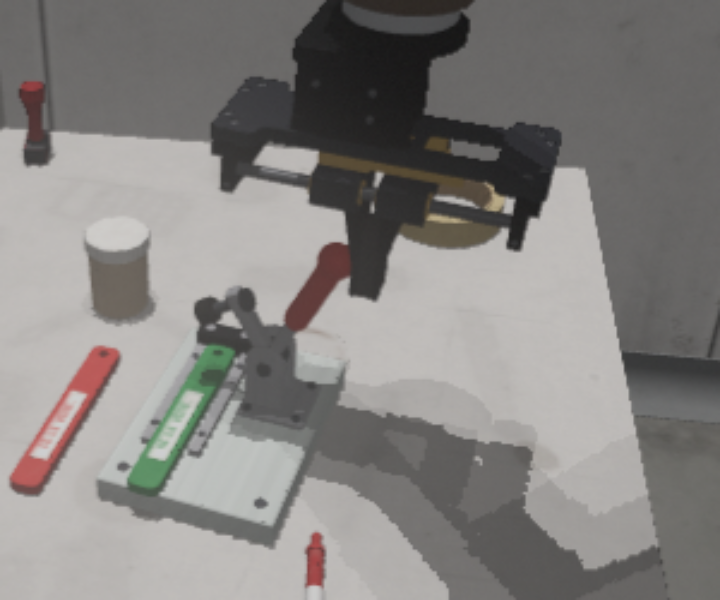

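Contact is made: the fingers are against the ball at about (345,260), and the lever has begun to move. I'll continue pushing.

servo_tool(
  commands=[
    {"claw": 0, "x": 0, "y": -0.015, "z": -0.001, "turn": 0},
    {"claw": 0, "x": 0, "y": -0.015, "z": -0.001, "turn": 0},
    {"claw": 0, "x": 0, "y": -0.015, "z": 0, "turn": 0},
  ],
)

```text
time: 10.2
tool_pos: [0.499, 0.1185, 0.1391]
eef_rot: [0.014, -0.641, 0.767, -0.003]
contact_force: [-1.1, 0.7, 0.7]
grip_width: 0.004
```

```bash
python3 -c "
from h import *
s=camera('side')
state()
v=s['frame'][150:400,250:550]; cv2.imwrite('pics/s9.png',cv2.cvtColor(cv2.resize(v,None,fx=2.4,fy=2.4),cv2.COLOR_RGB2BGR))
"
```

```text
t 10.25 world [0.5019 0.1189 0.1394] fix [-0.0598 -0.0403  0.1394] F [1.8 0.5 1.3] yawY 169.7 grip 0.01 j6 -0.73 tilt [0.029 0.013]
```

View pics/s9.png

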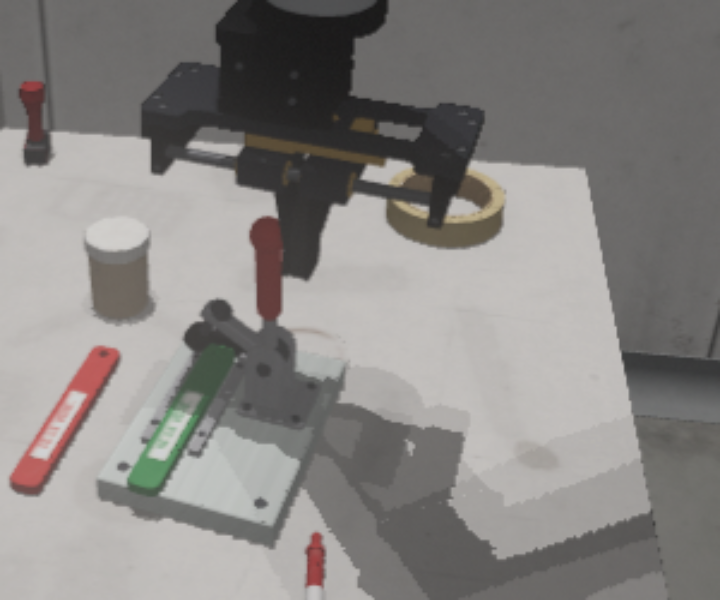

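The handle stands about upright, near the dead point. I'll follow through.

servo_tool(
  commands=[
    {"claw": 0, "x": 0, "y": -0.015, "z": 0, "turn": 0},
    {"claw": 0, "x": 0, "y": -0.015, "z": 0, "turn": 0},
  ],
)

```text
time: 10.45
tool_pos: [0.5317, 0.114, 0.1409]
eef_rot: [0.015, -0.641, 0.767, -0.004]
contact_force: [0.6, -0.2, -0.6]
grip_width: 0.005
```

```bash
python3 -c "
from h import *
s=camera('side')
state()
v=s['frame'][150:400,250:550]; cv2.imwrite('pics/s10.png',cv2.cvtColor(cv2.resize(v,None,fx=2.4,fy=2.4),cv2.COLOR_RGB2BGR))
"
```

```text
t 10.5 world [0.534  0.1141 0.141 ] fix [-0.0273 -0.0391  0.141 ] F [2.5 1.2 0.2] yawY 169.8 grip 0.01 j6 -0.69 tilt [0.031 0.013]
```

View pics/s10.png

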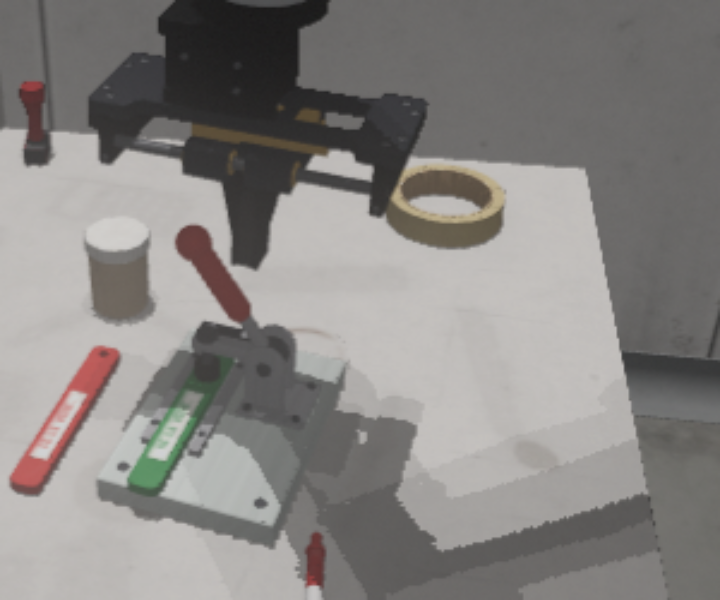

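It snapped over: the knob is at (193,243), clear of the fingers, and the foot is down on the stick. Now I'll withdraw.

servo_tool(
  commands=[
    {"claw": 0, "x": 0, "y": 0.03, "z": -0.01, "turn": 0},
    {"claw": 0, "x": 0, "y": 0.02, "z": -0.045, "turn": 0},
    {"claw": 0, "x": 0, "y": 0.03, "z": -0.04, "turn": 0},
    {"claw": 0, "x": 0, "y": 0.045, "z": -0.02, "turn": 0},
    {"claw": 0, "x": 0, "y": 0.04, "z": 0, "turn": 0},
  ],
)

```text
time: 11.0
tool_pos: [0.3672, 0.144, 0.2545]
eef_rot: [0.014, -0.638, 0.77, -0.005]
contact_force: [-0.2, 1.8, 0.2]
grip_width: 0.006
```

```bash
python3 -c "
from h import *
s=camera('side');t=camera('top')
state()
for p in (s,t):
  a=finder.mark_of(p,'lever_knob')[0]; print(a['centre'],a['score'],'expected locked',proj(p,F([.009,-.04,.133])))
  X=atz(p,finder.mark_of(p,'stick_tail')[0]['centre'],.0225);print('tail fix',np.round(RF.T@(X-FX),4))
  n=finder.mark_of(p,'stick_nose')
  if n: X=atz(p,n[0]['centre'],.0225);print('nose fix',np.round(RF.T@(X-FX),4),n[0]['score'])
for q in ('red_stick','sample_pot','red_pen'): print(q,[np.round(finder.mark_of(p,q)[0]['centre']) for p in (s,t)])
v=t['frame'][200:350,190:390]; cv2.imwrite('pics/t11.png',cv2.cvtColor(cv2.resize(v,None,fx=4,fy=4),cv2.COLOR_RGB2BGR))
v=s['frame'][200:400,260:500]; cv2.imwrite('pics/s11.png',cv2.cvtColor(cv2.resize(v,None,fx=3,fy=3),cv2.COLOR_RGB2BGR))
"
```

```text
t 11.1 world [0.3641 0.1431 0.2528] fix [-0.1997 -0.0417  0.2528] F [0.5 0.5 0.6] yawY 169.6 grip 0.01 j6 -0.99 tilt [0.024 0.009]
[329.5, 248.9] 0.88 expected locked [330.56520781 251.44143553]
tail fix [0.003  0.0691 0.0225]
nose fix [ 0.0078 -0.0774  0.0225] 0.67
[289.3, 270.4] 0.76 expected locked [289.18793366 266.392145  ]
tail fix [0.0017 0.0787 0.0225]
nose fix [-0.0018 -0.0746  0.0225] 0.97
red_stick [array([273., 326.]), array([274., 243.])]
sample_pot [array([297., 279.]), array([311., 279.])]
red_pen [array([383., 415.]), array([217., 339.])]
```

View pics/t11.png

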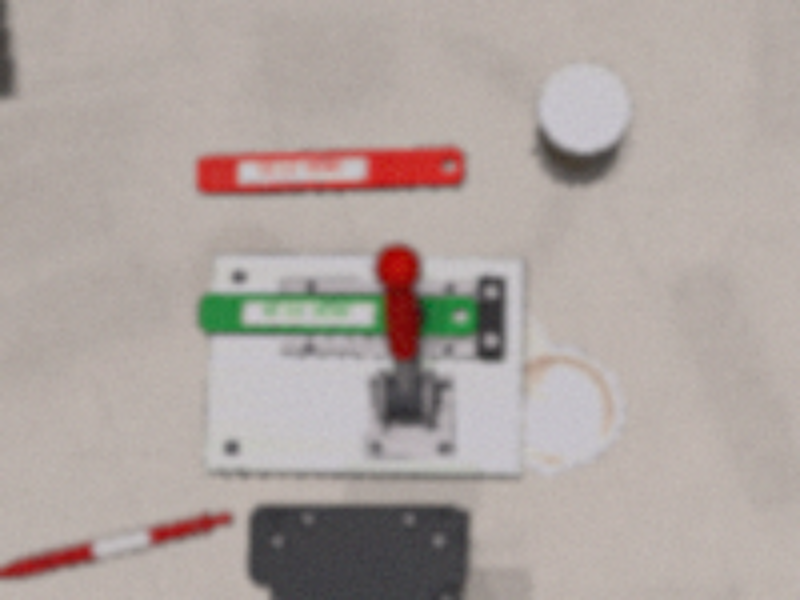

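View pics/s11.png

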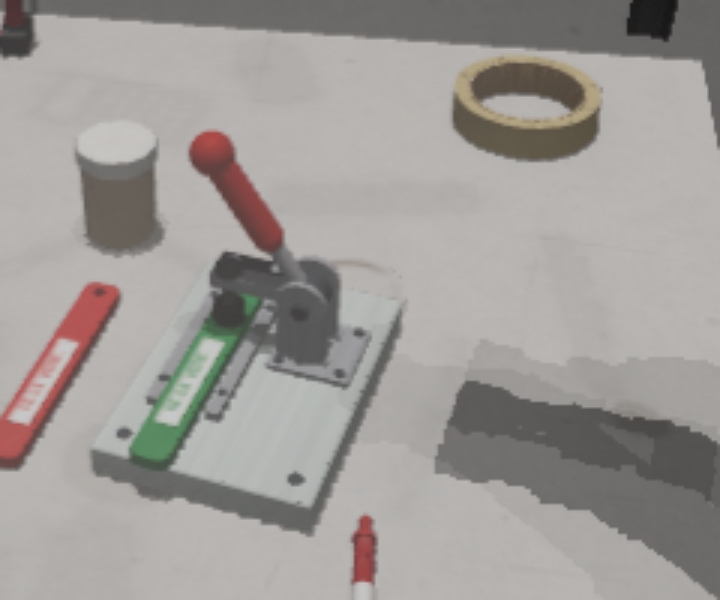

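The pictures show the nose on the stop at (478,315) and the knob at full-frame (289,267), where the locked position predicts (289,266). The foot is down, the bystanders haven't moved, and the gripper is clear.

```bash
python3 -c "
from rig import job
print(job.finish_job())"
```

```text
the job is handed in; nothing more can be done
None
```

I pushed the green stick home with the closed fingertips until it pressed on the end stop, showing about 10 N at the wrist. I then pushed the red handle past its dead point until it snapped over, withdrew, and handed the job in at about 11 s.

**What the last checks showed:**
- **Stick:** in the top view the nose is at fixture y ≈ -74.6 mm, against the stop face at -75 mm.
- **Lever:** in the top picture the knob sits within about 1 px of its predicted locked position. The rubber foot is visibly down on the stick, but I couldn't measure its contact force.
- **Bystanders:** the red stick, sample pot and pen look unmoved in the pictures.
- **Robot:** the gripper stands clear, and the wrist force reads about zero.

**Checks that disagreed:**
- The network's last top-view mark for the sample pot was wrong: it fell on the fixture's stop, while the picture shows the pot where it was.
- The network's knob mark in the top view was about 4 px off. I went by the picture instead.
- The side view's stick marks were up to about 10 mm off the top view's. I trusted the top view, together with the force at the stop.

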